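# Clamp the model van in its gluing bay

## Task

Stand the red van lengthwise in the empty bay of the gluing fixture and let go of it; then turn that bay's red knob clockwise until the pad has pushed the van back against its stop and holds it firmly, without crushing its thin shell. Do not touch the other knobs, do not disturb the wagons in the other bays or anything else on the bench, and leave the red knob released.

Things in the scene. Friction and masses are not known exactly. Their poses are not given: they have to be found in the camera images.
- van_centre (a point): The red model van with a grey roof: a box 80 mm long (its x axis), 34 mm wide (y) and 56 mm tall, 110 to 180 g, alike at both ends, standing upright on the table at the start. This point is its centre, half-way up (28 mm above its underside). Thin shell: its end walls are crushed above 28 N of clamp force.
- van: The same van; origin at the centre of its underside, axes as above.
- lane (a point): Centre of the floor of the empty bay (the red knob's), 20 mm above the table. x along the bay, away from the knob; z up. The van goes here lengthwise along x, either end first, between two guide strips 5 mm high, 46 mm apart. With the van's centre 4 mm back from here (x = -4 mm) it stands clear of pad and stop. Neighbouring bays, 62 mm to the sides, hold flat wagons.
- bay_red: The empty bay: base plate, grey block under the red knob (its top 70 mm above the table), guides. Its dark steel stop, 44 mm wide, 40 mm high, has its face 39 to 45 mm ahead (+x) of the lane point, set anew each time and not measured. Origin: underside of the plate, 12 mm above the table, 12 mm behind (-x) the lane point; same axes.
- knob_red (a joint): Red knob's angle, rad, 0 to 2.6; starts at 0 to 0.2, grows clockwise seen from above, stays where left. 1 rad moves the pad 10 mm; the van meets the stop at 0.8 to 1.4, then clamp force grows 17 N per 0.1 rad. Aim at 17 N; under 8 is loose, over 28 crushes. Turning takes 0.25 N m plus 0.01 per N; between small steps, at rest, the hand feels about 0.1, and 0.25 at 17 N.
- knob_red_grip (a point): On the red knob's axis at gripping height, 97 mm behind (-x) the lane point: middle of a red bar 34 mm long (x of this frame, turns with the knob), 12 mm wide (y), from 18 mm below to 12 mm above here. Foot of radius 14 mm under it; block's top 25 mm below. Like knobs 62 mm to one or both sides: 44 mm about the axis is free, so open the gripper only as far as needed.
- pad: The rubber-faced clamp pad of the empty bay, 30 mm wide, 24 mm high, moved by the red knob. Origin: centre of the face that presses on the van, 19 mm above the bay's floor and, with the knob at 0, 49 mm behind (-x) the lane point; x points to the stop.
- knob_blue: Neighbouring blue knob, same shape and size as the red one (bar 34 x 12 mm, its top 37 mm above this origin, which lies on its axis at the top face of its grey block). Leave it untouched.
- flat_blue: Small flat wagon, 80 x 30 x 33 mm, lying in the bay of the blue knob; deck 7 mm high with raised end boards. Origin: centre of its underside. Bystander.
- knob_green: Neighbouring green knob, same shape and size as the red one (bar 34 x 12 mm, its top 37 mm above this origin, which lies on its axis at the top face of its grey block). Leave it untouched.
- flat_green: Small flat wagon, 80 x 30 x 33 mm, lying in the bay of the green knob; deck 7 mm high with raised end boards. Origin: centre of its underside. Bystander.
- knob_black: Neighbouring black knob, same shape and size as the red one (bar 34 x 12 mm, its top 37 mm above this origin, which lies on its axis at the top face of its grey block). Leave it untouched.
- flat_black: Small flat wagon, 80 x 30 x 33 mm, lying in the bay of the black knob; deck 7 mm high with raised end boards. Origin: centre of its underside. Bystander.
- glue: White glue bottle with red cap, 48 mm across, 130 mm tall; origin under its centre. Bystander.
- paint: Small blue paint jar with black lid, 48 mm across, 50 mm tall; origin under its centre. Bystander.
- driver: Yellow screwdriver 150 mm long, lying on the table. Bystander.
- house: Model brick house, 110 x 126 mm over its roof, 90 mm tall; origin under its centre. Bystander.

How it is judged:
By the outcome, as a careful person would: the job done as asked, in the order asked, and still so for the second after the job is handed in, with the robot touching nothing.
It also fails if it takes over 67 s, if anything falls off the work surface, if the arm or the gripper's body presses on something with over 40 N, if the wrist force passes 120 N, or if a joint passes its speed limit or range.

## Robot

A 7-joint arm with a two-finger parallel gripper is mounted at the origin on the work surface. World frame = base frame: x ahead of the robot, y to its left, z up, the work surface at z = 0. Lengths are in mm, angles in rad, forces in N, time in s.
With the tool pointing down it reaches from about 350 to 900 mm from the base axis. Payload 7.2 kg.
Tool frame: the origin (TCP) lies on the centre line of the jaws, within the pads' length; the fingertips stand 19 mm ahead of it and the grasp point (between the pads) is the TCP (tip_reach is the distance from the TCP to the fingertips, in mm); z points along the fingers, y is the direction in which the jaws open and shut (so a half turn about z gives the same grasp; the last joint's range is limited). The gripper opens to 85 mm and grips with 20 to 120 N. Pads are 22 mm wide; open, the fingers measure 114 mm over their backs; the gripper's body (76 mm by 85 mm) begins 54 mm behind the grasp point. The pads swing forward as they close: fully open they stand 13 mm farther back than shut.
Start: joints at [1.138, 0.411, -0.013, 1.596, 0.006, 1.134, -0.082], TCP at [222.965, -583.879, 250.297] pointing down, gripper open.
Joint ranges: [-2.95, 2.95], [-0.29, 1.99], [-1.47, 1.44], [0.14, 2.54], [-1.03, 4.17], [0.13, 1.85], [-2.86, 2.86]. Speed limits (rad/s): [2.39, 2.39, 3.01, 3.01, 3.14, 3.14, 3.14].

## Interface

Orientations are given as a unit quaternion [x, y, z, w].
In Python, from station import read_state, capture, finish_job, tip_reach gives the robot as it stands.
- The arm moves only by the shell command python3 -m handwheel 'ROWS'. ROWS is JSON, one flat list of numbers, 5 for each row, row after row: the shift along the tool's x, y, z in m, then the turn about the tool's z in rad, then the finger opening in m, from 0 to 0.0854. A call has exactly 10 rows; each row is the pose to reach, as a shift and turn from the pose commanded when the call began, along the tool's axes at that moment; what a row does not reach only later rows make up. A row lasts 1/12 s, in which the tool goes at most 41.7 mm and 7.16 degrees, less where a joint would pass 70% of its speed; a pose out of reach is approached as far as the arm can. A call with a gripper value outside its range is refused whole. The fingers move at their own pace and stop on an object; the grip force is fixed at half the most. Time passes only in rows, so rows that repeat a pose let the fingers close, or fill a call up. It gives the time, the measured TCP pose, the force and the opening at its end, in the units of the state.
- read_state(): the state, without advancing time (a new reading comes with each control period).
- capture(name): name is "scene" or "top"; returns a dict with "pixels" (480x640x3 uint8, blue, green, red), "intrinsics" (3x3 intrinsics, pixels), "rvec" (rotation vector, rad) and "tvec" (3), from world to camera coordinates, as OpenCV has them. Camera axes: x right, y down, z forward; pixel columns grow to the right and rows downward; lengths in mm; the calibration is good to about 2 mm. A picture is of the moment at which its call begins. There is no depth.
- finish_job(): hands the job in, once; it reports no verdict.
The state is a dict: "time": time; "joint_positions": joint angles; "dq": joint speeds; "tau": joint torques, N m; "tool_pos": TCP position; "ee_rot": TCP orientation; "contact_force": force on the tool from outside, world axes, zero at the start; "wrist_torque": the same for the moment, N m; "opening": finger opening in mm.
Only numpy, scipy, OpenCV 4.12 (cv2) and the standard library are available. Lean on these libraries where they do the work, as an engineer would, in place of code of your own. Each camera call takes 0.05 s, during which the arm holds its last target. There are 200 camera calls.

## Working session

There is one attempt and no reset: what is moved stays moved. The work goes in short steps, Python scripts to look and compute and a shell command to move; the robot and the scene stay as the last step left them, time stands still between calls to the robot, and variables do not carry over. Pictures are saved under pics/ and viewed, about 8 in all and at most 12, crops included, and the job is handed in when it is done.

```bash
mkdir -p pics
python3 - <<'E'
from station import *
import cv2,numpy as np
print(read_state(), tip_reach if not callable(tip_reach) else tip_reach())
for n in("scene","top"):
    c=capture(n); cv2.imwrite(f"pics/{n}0.png",c["pixels"]); R=cv2.Rodrigues(np.array(c["rvec"]))[0]
    print(n,c["intrinsics"],c["rvec"],c["tvec"],-R.T@np.array(c["tvec"]).ravel())
E
```

```text
{'time': 0.0, 'joint_positions': array([ 1.13778862,  0.41190624, -0.01269903,  1.59708593,  0.00560198,
        1.1342738 , -0.08222599]), 'dq': array([ 1.11269292e-03, -9.25750008e-05, -7.75207336e-04,  1.21803698e-03,
       -1.02823500e-04,  2.18990038e-03, -6.23137822e-04]), 'tau': array([ 1.13801296e-03, -6.00610185e+01,  6.82586711e-01, -2.99411935e+01,
        1.37087039e-02,  1.08869790e-02,  2.50533060e-05]), 'tool_pos': array([ 222.76486378, -583.44066465,  249.43200951]), 'ee_rot': array([ 9.83411268e-01,  1.81388003e-01, -2.08734399e-04, -7.91812942e-04]), 'contact_force': array([-0.07918884, -0.15594822, -0.5740636 ]), 'wrist_torque': array([-0.02028001,  0.00559803, -0.02373983]), 'opening': 85.31084225649809} 19.0
scene [[497.13351538   0.         317.83635694]
 [  0.         497.13351538 252.21708061]
 [  0.           0.           1.        ]] [ 2.20404724  1.27774205 -0.44969673] [-349.37617337 -354.60707387 1480.23565833] [1206.32698681 -266.39442433  955.3620796 ]
top [[564.63231454   0.         326.87144929]
 [  0.         564.63231454 246.67401638]
 [  0.           0.           1.        ]] [ 2.16443428 -2.16591706  0.08034579] [  45.86811184  620.77853088 1277.54862813] [ 499.96782399   21.41587712 1330.10296613]
```

View pics/scene0.png

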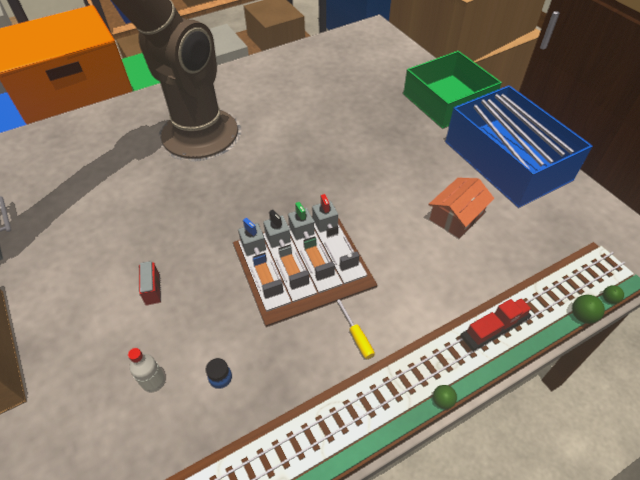

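View pics/top0.png

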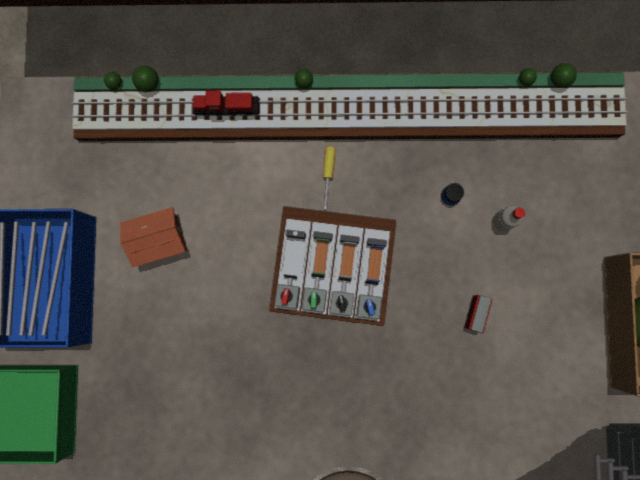

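Red van is at scene (149,282) / top (478,314). The empty red bay is the leftmost in the top view, with its knob at (286,296) and stop at (296,234). Next I'll take enlarged crops.

```bash
cat > h.py <<'E'
from station import *
import cv2,numpy as np
def ray(c,u,v,z):
    R=cv2.Rodrigues(np.array(c["rvec"]))[0];t=np.array(c["tvec"]).ravel();o=-R.T@t
    d=R.T@np.linalg.inv(c["intrinsics"])@np.array([u,v,1.]);return o+d*(z-o[2])/d[2]
def proj(c,P):
    return cv2.projectPoints(np.float64(P).reshape(-1,1,3),np.array(c["rvec"]),np.array(c["tvec"]),np.array(c["intrinsics"]),None)[0].reshape(-1,2)
def crop(im,x0,y0,x1,y1,k): return cv2.resize(im[y0:y1,x0:x1],None,fx=k,fy=k,interpolation=cv2.INTER_CUBIC)
E
python3 - <<'E'
from h import *
c=capture("top");im=c["pixels"]
a=crop(im,265,200,400,330,4); b=crop(im,460,285,500,345,4)
m=np.zeros((520,720,3),np.uint8); m[:520,:540]=a; m[:240,545:705]=b
s=capture("scene");e=crop(s["pixels"],130,255,170,310,4); m[250:470,545:705]=e
cv2.imwrite("pics/m1.png",m); cv2.imwrite("pics/m2.png",crop(s["pixels"],225,185,385,325,4))
E
```

```text
(no output)
```

View pics/m1.png

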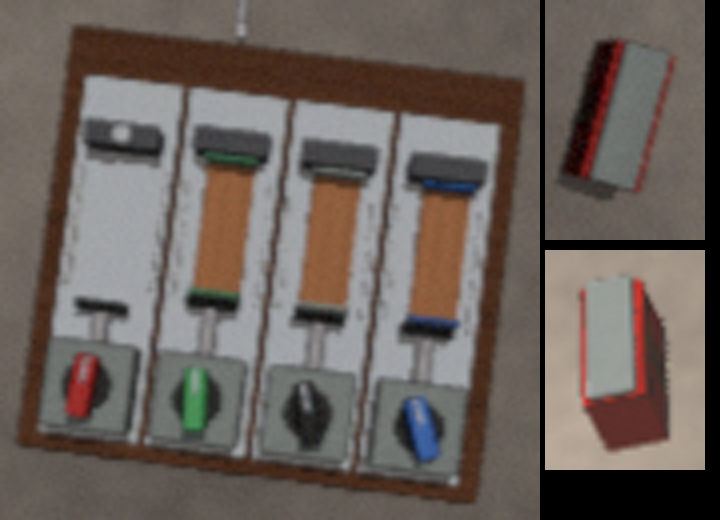

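View pics/m2.png

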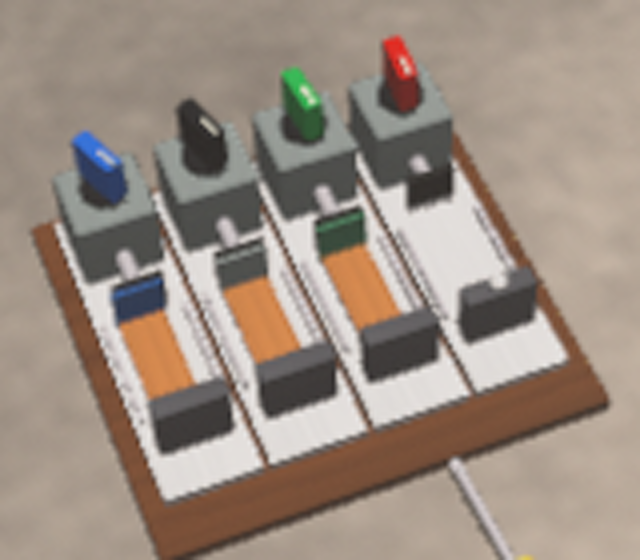

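Run:
```python
from h import *
T=capture("top");S=capture("scene")
t=lambda x,y,z:ray(T,265+x/4-.375,200+y/4-.375,z)
s=lambda x,y,z:ray(S,225+x/4-.375,185+y/4-.375,z)
np.set_printoptions(precision=1,suppress=True)
print("van top",ray(T,480.3,313.9,56),"scene",ray(S,146.6,277.4,56))
vt=[ray(T,460+(x-545)/4-.375,285+y/4-.375,56) for x,y in((615,40),(676,57),(640,192),(580,180))]
vs=[ray(S,130+(x-545)/4-.375,255+(y-250)/4-.375,56) for x,y in((582,290),(640,277),(646,395),(585,405))]
for v in(vt,vs):print(np.array(v)[:,:2].tolist(),[np.linalg.norm(v[i]-v[i-1]) for i in range(4)])
for n,p in dict(base=((72,28),(525,80),(473,502),(18,443))).items():print(n,[t(*q,12)[:2] for q in p])
print("plateL",[t(*q,20)[:2] for q in((85,77),(40,430))],"R",[t(*q,20)[:2] for q in((185,87),(142,442))],"GB",[t(*q,20)[:2] for q in((293,100),(254,455))])
print("knob top",t(82,385,107),s(397,62,107))
for n,q in dict(g=(195,398),k=(311,412),b=(421,427)).items():print(n,t(*q,107)[:2])
print("stop face bottom/top",[t(*q,52)[:2] for q in((85,146),(158,155))],"stop top back", [t(*q,52)[:2] for q in((88,120),(162,127))])
print("pad top front",[t(*q,51)[:2] for q in((78,300),(127,305))])
```

```text
van top [ 467.2 -297.4   56. ] scene [ 472.7 -299.4   56. ]
[[510.02751011831594, -291.3843619930527], [500.5621820092999, -325.0819064936466], [425.82567515522663, -303.1693880369284], [432.39731549277474, -270.11099281747613]] [np.float64(80.49225648271876), np.float64(35.00167055414406), np.float64(77.88262914068164), np.float64(33.70525109254632)]
[[430.01581712586494, -303.70943530507753], [437.6572397921477, -272.4476829701827], [516.2101251222623, -294.7968239532024], [505.87774784571536, -325.448027350259]] [np.float64(78.91513743668075), np.float64(32.18211458889987), np.float64(81.67031220930296), np.float64(32.34585429189707)]
base [array([717.6, 150.4]), array([ 686. , -116.4]), array([440.1, -83.7]), array([473.9, 180. ])]
plateL [array([687.3, 141.8]), array([481.5, 166.4])] R [array([681.2,  83.1]), array([474.6, 107.3])] GB [array([673.4,  19.9]), array([467.2,  42.7])]
knob top [506.9 134.2 107. ] [509.7 130.8 107. ]
g [499.9  73.1]
k [492.4  10.6]
b [484.4 -48.6]
stop face bottom/top [array([643. , 138.5]), array([637.8,  96.9])] stop top back [array([657.9, 136.9]), array([653.8,  94.6])]
pad top front [array([555.3, 142. ]), array([552.4, 114.2])]
```

Van estimate: centre (469,-298), yaw -0.278, both views agree to a few mm. Bay yaw is about -0.12, lane about (603,121.5) and knob axis about (508,133). I'll move above the van, with the wrist half-turned so joint 7 has room for the knob later.

```bash
python3 -m handwheel '[0.033,-0.018,0,-0.12,0.085, 0.066,-0.036,0,-0.24,0.085, 0.1,-0.053,0,-0.36,0.085, 0.133,-0.071,0,-0.48,0.085, 0.166,-0.089,0,-0.6,0.085, 0.199,-0.107,0,-0.72,0.085, 0.232,-0.125,0,-0.84,0.085, 0.266,-0.142,0,-0.96,0.085, 0.299,-0.16,0,-1.08,0.085, 0.332,-0.178,0,-1.2,0.085]'
python3 -m handwheel '[0,0,0.005,-0.12,0.085, 0,0,0.01,-0.24,0.085, 0,0,0.02,-0.36,0.085, 0,0,0.03,-0.48,0.085, 0,0,0.04,-0.6,0.075, 0,0,0.05,-0.72,0.07, 0,0,0.06,-0.84,0.065, 0,0,0.07,-0.96,0.06, 0,0,0.08,-1.08,0.06, 0,0,0.09,-1.2,0.06]'
cat >> h.py <<'E'
def st():
    s=read_state();q=s["ee_rot"];psi=2*np.arctan2(q[1],q[0]);print("t",round(s["time"],2),"p",s["tool_pos"].round(1),"psi",round(psi,3),"open",round(s["opening"],1),"F",s["contact_force"].round(1),"M",s["wrist_torque"].round(2),"j7",s["joint_positions"][6].round(2));return s,psi
def goto(x,y,z,psi_t):
    s,p=st();d=np.array([x,y,z])-s["tool_pos"];print("tool shift",(np.array([np.cos(p)*d[0]+np.sin(p)*d[1],np.sin(p)*d[0]-np.cos(p)*d[1],-d[2]])/1000).round(4),"turn",round((p-psi_t+np.pi)%(2*np.pi)-np.pi,3))
E
python3 -c "
from h import *
goto(469,-298,60,2.864)
cv2.imwrite('pics/a.png',np.hstack([crop(capture('top')['pixels'],430,270,530,360,4),crop(capture('scene')['pixels'],100,220,200,310,4)]))"
```

```text
time: 1.13
tool_pos: [470.5, -297.7, 250.5]
ee_rot: [0.707, 0.707, -0.0, 0.0]
contact_force: [0.4, -0.1, -1.3]
opening: 85.2
time: 1.97
tool_pos: [469.6, -299.3, 159.9]
ee_rot: [0.184, 0.983, -0.0, 0.0]
contact_force: [0.3, -0.1, 0.0]
opening: 59.9
t 1.97 p [ 469.6 -299.3  159.9] psi 2.771 open 59.9 F [ 0.3 -0.1  0. ] M [-0.02  0.01 -0.02] j7 1.4
tool shift [0.001  0.001  0.0999] turn -0.093
```

View pics/a.png

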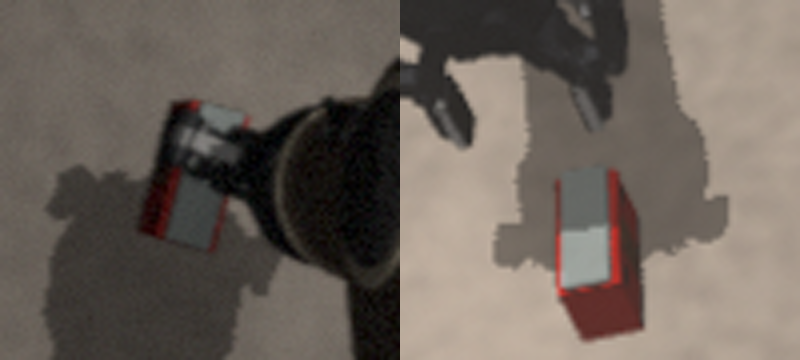

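The fingers straddle the van in both views. The top view has the wrist over the van's middle, and in the scene view the tips are parallel to the van's sides. Descending and closing.

```bash
python3 -m handwheel '[0,0,0.012,-0.02,0.06, 0,0,0.026,-0.04,0.06, 0,0.001,0.04,-0.06,0.06, 0,0.001,0.054,-0.08,0.06, 0,0.001,0.068,-0.093,0.06, 0,0.001,0.082,-0.093,0.06, 0,0.001,0.096,-0.093,0.06, 0,0.001,0.109,-0.093,0.06, 0,0.001,0.118,-0.093,0.06, 0,0.001,0.121,-0.093,0.06]'
python3 -m handwheel '[0,0,0,0,0.05, 0,0,0,0,0.042, 0,0,0,0,0.035, 0,0,0,0,0.03, 0,0,0,0,0.025, 0,0,0,0,0.025, 0,0,0,0,0.025, 0,0,0,0,0.025, 0,0,0,0,0.025, 0,0,0,0,0.025]'
python3 -c "
from h import *
goto(599,122,200,3.0226)
cv2.imwrite('pics/b.png',np.hstack([crop(capture('top')['pixels'],430,270,530,360,4),crop(capture('scene')['pixels'],100,220,200,310,4)]))"
```

```text
time: 2.9
tool_pos: [469.4, -297.9, 37.8]
ee_rot: [0.142, 0.99, 0.0, -0.001]
contact_force: [0.4, 0.4, -0.3]
opening: 60.5
time: 3.73
tool_pos: [470.6, -298.5, 40.2]
ee_rot: [0.142, 0.99, -0.0, 0.001]
contact_force: [-0.5, 0.7, 6.4]
opening: 33.2
t 3.73 p [ 470.6 -298.5   40.2] psi 2.858 open 33.2 F [-0.5  0.7  6.4] M [ 0.17  0.08 -0.06] j7 1.36
tool shift [-0.0054  0.4396 -0.1598] turn -0.165
```

View pics/b.png

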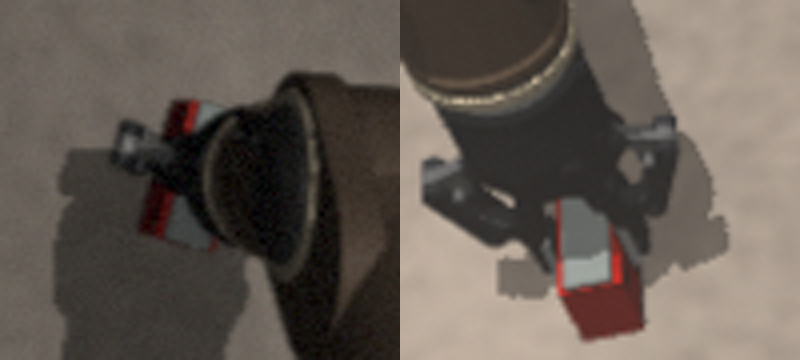

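Van is gripped at 33 mm opening, centred. Lift and carry over the bay.

```bash
python3 -m handwheel '[0,0,-0.015,0,0.025, 0,0,-0.04,0,0.025, 0,0.005,-0.07,0,0.025, 0,0.02,-0.1,-0.01,0.025, 0,0.045,-0.125,-0.03,0.025, 0,0.075,-0.135,-0.05,0.025, -0.001,0.105,-0.135,-0.07,0.025, -0.001,0.135,-0.135,-0.09,0.025, -0.001,0.165,-0.135,-0.11,0.025, -0.001,0.195,-0.135,-0.13,0.025]'
python3 -c "
from h import *
goto(599,122,170,3.0226)"
```

```text
time: 4.67
tool_pos: [525.5, -110.2, 174.5]
ee_rot: [0.077, 0.997, -0.0, 0.0]
contact_force: [0.8, -0.7, -1.2]
opening: 33.5
t 4.67 p [ 525.5 -110.2  174.5] psi 2.988 open 33.5 F [ 0.8 -0.7 -1.2] M [ 0.01 -0.05 -0.02] j7 1.22
tool shift [-0.0372  0.2407  0.0045] turn -0.034
```

```bash
python3 -m handwheel '[-0.004,0.027,0,-0.01,0.025, -0.008,0.054,0,-0.02,0.025, -0.013,0.084,0,-0.03,0.025, -0.018,0.114,0,-0.034,0.025, -0.022,0.144,0,-0.034,0.025, -0.027,0.174,0,-0.034,0.025, -0.032,0.204,0.01,-0.034,0.025, -0.035,0.226,0.02,-0.034,0.025, -0.037,0.237,0.035,-0.034,0.025, -0.037,0.2405,0.044,-0.034,0.025]'
python3 - <<'E'
from h import *
goto(599,122,60.5,3.0226)
T=capture('top');S=capture('scene')
a=crop(T["pixels"],262,200,362,320,4);b=crop(S["pixels"],290,170,390,290,4)
cv2.imwrite('pics/c.png',np.hstack([a,b]))
E
```

```text
time: 5.5
tool_pos: [598.5, 123.6, 129.0]
ee_rot: [0.058, 0.998, 0.001, -0.0]
contact_force: [-0.7, -0.1, -1.6]
opening: 32.9
t 5.5 p [598.5 123.6 129. ] psi 3.025 open 32.9 F [-0.7 -0.1 -1.6] M [-0.01  0.02 -0.02] j7 0.8
tool shift [-0.0007 -0.0015  0.0685] turn 0.003
```

View pics/c.png

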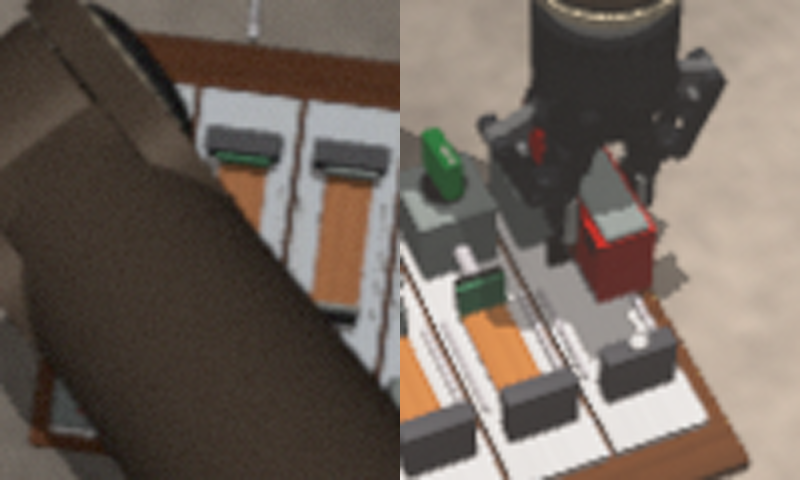

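Run:
```python
from h import *
np.set_printoptions(precision=1,suppress=True)
S=capture("scene");s=lambda x,y,z:ray(S,290+(x-400)/4-.375,170+y/4-.375,z)
e=np.array([np.cos(-.119),np.sin(-.119),0])
p=[s(597,247,144.8),s(655,230,144.8)];m=(p[0]+p[1])/2;print("van front top",p,"centre",m-40*e)
p=[s(606,298,88.8),s(653,283,88.8)];m=(p[0]+p[1])/2;print("van front bottom",p,"centre",m-40*e)
# predicted overlay: van corners for centre = TCP, and fixture model
L=np.array([604.5,121.3,20]);n=np.array([-e[1],e[0],0]);z=np.array([0,0,1])
for nm,q in {"stop top face edge(+42)":[L+42*e+22*n+40*z,L+42*e-22*n+40*z],"pad top front":[L-48*e+15*n+31*z,L-48*e-15*n+31*z],"block top":[L-97*e+50*z],
 "lane guides end":[L+23*n+5*z,L-23*n+5*z]}.items(): print(nm,((proj(S,q)-[290,170]+.375)*4+[400,0]))
```

```text
van front top [array([635.3,  95.3, 144.8]), array([640.7, 128.1, 144.8])] centre [598.3 116.5 144.8]
van front bottom [array([629.9, 105.7,  88.8]), array([633.9, 133.9,  88.8])] centre [592.2 124.5  88.8]
stop top face edge(+42) [[671.3 329.6]
 [600.4 354.2]]
pad top front [[594.6 232.1]
 [548.3 247.5]]
block top [[538.9 161.9]]
lane guides end [[639.3 313.3]
 [568.2 337.8]]
```

Run:
```python
from h import *
S=capture("scene");im=crop(S["pixels"],320,200,365,255,8)
e=np.array([np.cos(-.117),np.sin(-.117),0]);n=np.array([-e[1],e[0],0]);z=np.array([0,0,1])
C=np.array([598.5,123.6,88.8])
for d,col in((-4,(255,0,0)),(0,(0,255,0)),(4,(0,255,255))):
    q=[C+(40+d)*e+17*n+56*z,C+(40+d)*e-17*n+56*z,C+(40+d)*e-17*n,C+(40+d)*e+17*n]
    u=((proj(S,q)-[320,200]+.5)*8).astype(np.int32); cv2.polylines(im,[u],True,col,1)
cv2.imwrite("pics/d.png",im)
```

```text
(no output)
```

View pics/d.png

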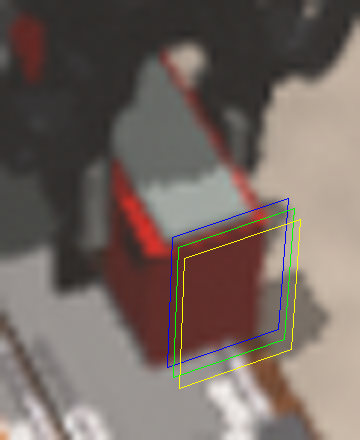

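Run:
```python
from h import *
np.set_printoptions(precision=1,suppress=True)
s,p=st()
S=capture("scene");im=S["pixels"]
hsv=cv2.cvtColor(im,cv2.COLOR_BGR2HSV)
m=((hsv[...,0]<8)|(hsv[...,0]>172))&(hsv[...,1]>110)
sub=m[200:260,325:365]
for r in range(0,60,2):print(200+r,''.join('#' if v else '.' for v in sub[r]))
e=np.array([np.cos(p-np.pi),np.sin(p-np.pi),0]);n=np.array([-e[1],e[0],0]);z=np.array([0,0,1])
C=s["tool_pos"]-[0,0,40.2]
for d in(-4,0,4):
    print(d,proj(S,[C+(40+d)*e+17*n+56*z,C+(40+d)*e-17*n+56*z,C+(40+d)*e-17*n,C+(40+d)*e+17*n,]).ravel())
print("tcp,",proj(S,[s["tool_pos"]]))
```

```text
t 5.7 p [598.7 119.3 130.2] psi 3.021 open 33.2 F [ 0.5 -0.8 -0.5] M [-0.1  0.   0. ] j7 0.8
200 ........................................
202 ........................................
204 ........................................
206 ........................................
208 ........................................
210 ........................................
212 ...................#....................
214 ....................#...................
216 ........................................
218 ......................#.................
220 .........#..............................
222 .........##.............##..............
224 .........###..............#.............
226 .........####..............#............
228 .........#.###..........####............
230 .........#..####..##########............
232 ........###..###############............
234 .........##################.............
236 ..........#################.............
238 ...........################.............
240 ............###############.............
242 .............##########.##..............
244 ..............###.......................
246 ........................................
248 ........................................
250 ........................................
252 ........................................
254 ........................................
256 ........................................
258 ........................................
-4 [353.8 224.8 339.3 229.6 338.8 245.9 352.7 241.2]
0 [354.6 226.1 340.1 231.  339.5 247.2 353.5 242.5]
4 [355.4 227.4 340.9 232.3 340.3 248.5 354.3 243.8]
tcp, [[339.5 220.4]]
```

The arm was still settling in that earlier state reading. With the settled pose, the van sits about 2 mm back from the grip centre. Target TCP is about (602.2,121.2). I'll descend part way and check there.

```bash
python3 -m handwheel '[-0.003,0.002,0.008,0,0.025, -0.003,0.002,0.018,0,0.025, -0.003,0.002,0.028,0,0.025, -0.003,0.002,0.036,0,0.025, -0.003,0.002,0.042,0,0.025, -0.003,0.002,0.046,0,0.025, -0.003,0.002,0.048,0,0.025, -0.003,0.002,0.048,0,0.025, -0.003,0.002,0.048,0,0.025, -0.003,0.002,0.048,0,0.025]'
python3 - <<'E'
from h import *
goto(602.2,121.2,60.2,3.0226)
S=capture('scene')
cv2.imwrite('pics/e.png',crop(S["pixels"],300,175,400,275,6))
goto(602.2,121.2,60.2,3.0226)
E
```

```text
time: 6.58
tool_pos: [602.4, 122.5, 82.7]
ee_rot: [0.06, 0.998, 0.0, 0.0]
contact_force: [-0.1, 1.5, -0.0]
opening: 33.0
t 6.58 p [602.4 122.5  82.7] psi 3.022 open 33.0 F [-0.1  1.5 -0. ] M [-0.01  0.   -0.05] j7 0.76
tool shift [ 0.0001 -0.0013  0.0225] turn -0.001
t 6.63 p [602.5 122.5  82.7] psi 3.022 open 33.0 F [-0.1  0.  -0.8] M [ 0.06 -0.   -0.05] j7 0.76
tool shift [ 0.0001 -0.0013  0.0225] turn -0.001
```

View pics/e.png

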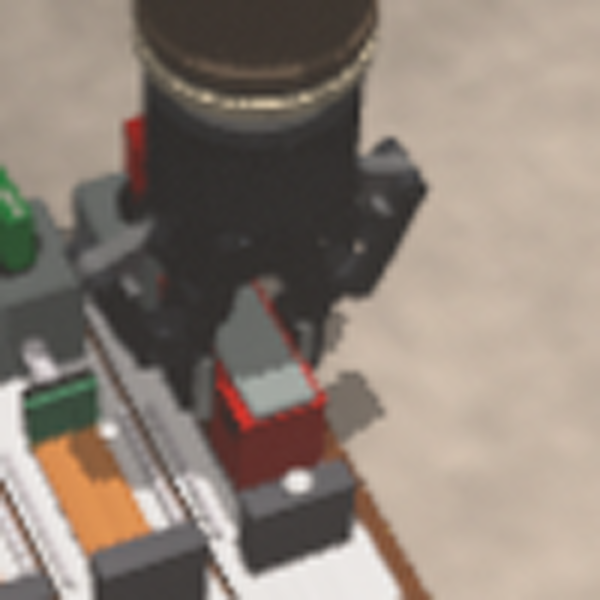

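The van hangs behind the stop, which has its top edge at (245,490)-(352,462). The van's front top edge is at (240,428)-(325,395), roughly 2-3 mm too far to +y. I'll correct y by -2.5 mm and lower it to the floor.

```bash
python3 -m handwheel '[0,-0.0015,0.002,0,0.025, 0,-0.0025,0.005,0,0.025, 0,-0.0025,0.008,0,0.025, 0,-0.0025,0.011,0,0.025, 0,-0.0025,0.014,0,0.025, 0,-0.0025,0.017,0,0.025, 0,-0.0025,0.019,0,0.025, 0,-0.0025,0.0205,0,0.025, 0,-0.0025,0.0215,0,0.025, 0,-0.0025,0.022,0,0.025]'
python3 - <<'E'
from h import *
goto(602.2,120,60.2,3.0226)
E
```

```text
time: 7.47
tool_pos: [601.7, 119.9, 60.3]
ee_rot: [0.06, 0.998, -0.0, -0.0]
contact_force: [-1.9, -0.7, 3.8]
opening: 32.9
t 7.47 p [601.7 119.9  60.3] psi 3.022 open 32.9 F [-1.9 -0.7  3.8] M [-0.15  0.38  0.02] j7 0.75
tool shift [-0.0004  0.0001  0.0001] turn -0.001
```

Floor contact (3.8 N) came at the height expected. Release narrowly, then rise.

```bash
python3 -m handwheel '[0,0,0,0,0.036, 0,0,0,0,0.04, 0,0,0,0,0.045, 0,0,0,0,0.047, 0,0,0,0,0.047, 0,0,0,0,0.047, 0,0,-0.004,0,0.047, 0,0,-0.01,0,0.047, 0,0,-0.02,0,0.047, 0,0,-0.03,0,0.047]'
python3 -m handwheel '[0,0,-0.015,0,0.047, 0,0,-0.035,0,0.047, 0,0,-0.06,0,0.047, 0,0,-0.09,0,0.047, 0.02,0,-0.11,0,0.04, 0.05,0,-0.11,0,0.035, 0.08,0,-0.11,0,0.03, 0.11,0,-0.11,0,0.026, 0.14,0,-0.11,0,0.026, 0.17,0,-0.11,0,0.026]'
python3 - <<'E'
from h import *
st()
S=capture('scene');T=capture('top')
cv2.imwrite('pics/f.png',np.hstack([crop(S["pixels"],290,170,390,290,4),crop(T["pixels"],262,210,362,330,4)]))
E
```

```text
time: 8.3
tool_pos: [601.9, 120.0, 91.3]
ee_rot: [0.06, 0.998, 0.0, -0.0]
contact_force: [0.8, -0.2, -0.1]
opening: 47.1
time: 9.13
tool_pos: [431.7, 140.4, 201.2]
ee_rot: [0.06, 0.998, -0.0, 0.001]
contact_force: [-0.7, 0.2, -0.0]
opening: 25.8
t 9.13 p [431.7 140.4 201.2] psi 3.022 open 25.8 F [-0.7  0.2 -0. ] M [ 0.03 -0.01  0.03] j7 0.79
```

View pics/f.png

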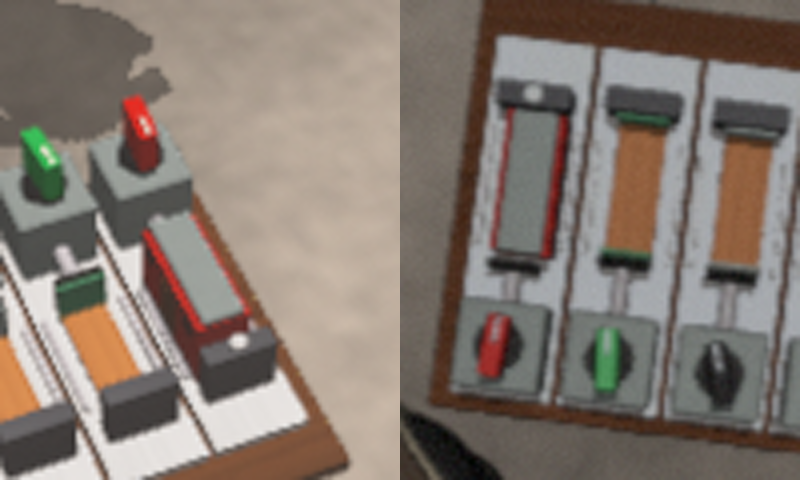

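The van stands in the bay, clear of both pad and stop. In the top crop, its roof spans (510,108)-(550,255), the stop is at y<108 and the pad is at y≈262. Now I'll fit the knob bar's pose in both views (10 pictures viewed so far).

```bash
cat > knob.py <<'E'
from h import *
from scipy.optimize import minimize
def fit(name,box,k=6):
    c=capture(name);x0,y0,x1,y1=box
    im=crop(c["pixels"],x0,y0,x1,y1,k);h=cv2.cvtColor(im,cv2.COLOR_BGR2HSV)
    m=(((h[...,0]<8)|(h[...,0]>172))&(h[...,1]>110)).astype(np.uint8)
    n,l,s,_=cv2.connectedComponentsWithStats(m);m=(l==1+np.argmax(s[1:,4])).astype(np.uint8)
    def cost(p):
        x,y,a=p[0],p[1],p[2]/20;e=np.array([np.cos(a),np.sin(a)]);q=np.array([-e[1],e[0]])
        P=[[*(np.array([x,y])+17*i*e+6*j*q),z] for i in(-1,1) for j in(-1,1) for z in(82,107)]
        u=((proj(c,P)-[x0,y0]+.5)*k*16).round().astype(np.int32);M=np.zeros_like(m);cv2.fillConvexPoly(M,cv2.convexHull(u),1,shift=4)
        return 1-(M&m).sum()/max((M|m).sum(),1)
    r=min((minimize(cost,[508,132.5,a*20],method="Nelder-Mead",options=dict(initial_simplex=np.array([[508,132.5,a*20],[513,132.5,a*20],[508,137,a*20],[508,132.5,a*20+5]]))) for a in(-.1,-.28,-.45)),key=lambda r:r.fun)
    print(name,r.x[:2].round(1),"yaw",round(r.x[2]/20,3),"IoU",round(1-r.fun,2))
E
python3 - <<'E'
from knob import *
fit("top",(272,283,300,312)); fit("scene",(312,190,334,216))
s,p=st()
E
```

```text
top [506.7 135.4] yaw -0.202 IoU 0.77
scene [506.3 134.5] yaw -0.262 IoU 0.88
t 9.33 p [433.4 140.2 201.6] psi 3.023 open 26.3 F [-0.   0.2  0.2] M [ 0.07 -0.07  0.  ] j7 0.79
```

```bash
python3 -c "
from h import *
goto(507.3,133.5,135,2.90)"
python3 -m handwheel '[-0.009,-0.001,0.005,0.03,0.03, -0.025,-0.001,0.015,0.06,0.03, -0.04,-0.002,0.03,0.09,0.03, -0.055,-0.002,0.045,0.12,0.03, -0.066,-0.002,0.057,0.123,0.03, -0.072,-0.002,0.064,0.123,0.03, -0.073,-0.002,0.066,0.123,0.03, -0.073,-0.002,0.066,0.123,0.03, -0.073,-0.002,0.066,0.123,0.03, -0.073,-0.002,0.066,0.123,0.03]'
python3 -c "
from h import *
goto(507.3,133.5,100,2.90)
S=capture('scene')
cv2.imwrite('pics/g.png',crop(S['pixels'],290,160,360,230,8))"
```

```text
t 9.33 p [433.4 140.2 201.6] psi 3.023 open 26.3 F [-0.   0.2  0.2] M [ 0.07 -0.07  0.  ] j7 0.79
tool shift [-0.0742  0.0021  0.0666] turn 0.123
time: 10.17
tool_pos: [505.3, 129.7, 135.1]
ee_rot: [0.121, 0.993, 0.0, 0.0]
contact_force: [-0.7, 0.2, -0.3]
opening: 29.6
t 10.17 p [505.3 129.7 135.1] psi 2.899 open 29.6 F [-0.7  0.2 -0.3] M [-0.04  0.02 -0.  ] j7 0.62
tool shift [-0.0011  0.0041  0.0351] turn -0.001
```

```bash
python3 -m handwheel '[-0.001,0.002,0,0,0.03, -0.001,0.004,0,0,0.03, -0.001,0.004,0.002,0,0.03, -0.001,0.004,0.005,0,0.03, -0.001,0.004,0.01,0,0.03, -0.001,0.004,0.015,0,0.03, -0.001,0.004,0.02,0,0.03, -0.001,0.004,0.023,0,0.03, -0.001,0.004,0.025,0,0.03, -0.001,0.004,0.025,0,0.03]'
python3 -c "
from h import *
goto(507.3,133.5,99,2.90)"
```

```text
time: 11.05
tool_pos: [507.0, 133.0, 108.7]
ee_rot: [0.121, 0.993, -0.0, -0.0]
contact_force: [0.0, -0.2, -0.2]
opening: 29.9
t 11.05 p [507.  133.  108.7] psi 2.899 open 29.9 F [ 0.  -0.2 -0.2] M [-0.07 -0.01 -0.02] j7 0.59
tool shift [-0.0002  0.0005  0.0097] turn -0.001
```

```bash
python3 -m handwheel '[0,0.0005,0.003,0,0.03, 0,0.0005,0.006,0,0.03, 0,0.0005,0.0085,0,0.03, 0,0.0005,0.0085,0,0.03, 0,0.0005,0.0085,0,0.026, 0,0.0005,0.0085,0,0.022, 0,0.0005,0.0085,0,0.018, 0,0.0005,0.0085,0,0.014, 0,0.0005,0.0085,0,0.008, 0,0.0005,0.0085,0,0.008]'
python3 -m handwheel '[0,0,0,0,0.008, 0,0,0,0,0.008, 0,0,0,0,0.008, 0,0,0,0,0.008, 0,0,0,0,0.008, 0,0,0,0,0.008, 0,0,0,0,0.008, 0,0,0,0,0.008, 0,0,0,0,0.008, 0,0,0,0,0.008]'
python3 -c "
from h import *
st()"
```

```text
time: 11.88
tool_pos: [508.1, 136.1, 101.4]
ee_rot: [0.12, 0.993, 0.002, 0.001]
contact_force: [1.1, 6.6, -1.8]
opening: 10.9
time: 12.72
tool_pos: [508.0, 136.1, 101.4]
ee_rot: [0.12, 0.993, 0.002, 0.001]
contact_force: [1.4, 6.7, -1.0]
opening: 10.7
t 12.72 p [508.  136.1 101.4] psi 2.901 open 10.7 F [ 1.4  6.7 -1. ] M [ 1.22 -0.2   0.2 ] j7 0.58
```

The bar is gripped (opening 10.7 mm), with the arm pushed about 2.6 mm to +y. I'll take out that offset while turning clockwise to before the van meets the stop.

```bash
python3 -m handwheel '[0,0.0015,0,0,0.008, 0,0.0027,0,0,0.008, 0,0.0027,0,0.05,0.008, 0,0.0027,0,0.1,0.008, 0,0.0027,0,0.16,0.008, 0,0.0027,0,0.22,0.008, 0,0.0027,0,0.27,0.008, 0,0.0027,0,0.3,0.008, 0,0.0027,0,0.3,0.008, 0,0.0027,0,0.3,0.008]'
python3 -c "
from h import *
st()"
```

```text
time: 13.55
tool_pos: [508.2, 136.4, 101.4]
ee_rot: [0.268, 0.963, 0.0, 0.0]
contact_force: [-2.7, 1.6, 6.3]
opening: 10.9
t 13.55 p [508.2 136.4 101.4] psi 2.599 open 10.9 F [-2.7  1.6  6.3] M [ 0.1   0.39 -0.01] j7 0.32
```

```bash
python3 -m handwheel '[0.001,0,-0.001,0.03,0.008, 0.001,0,-0.001,0.07,0.008, 0.001,0,-0.001,0.12,0.008, 0.001,0,-0.001,0.17,0.008, 0.001,0,-0.001,0.22,0.008, 0.001,0,-0.001,0.26,0.008, 0.001,0,-0.001,0.29,0.008, 0.001,0,-0.001,0.3,0.008, 0.001,0,-0.001,0.3,0.008, 0.001,0,-0.001,0.3,0.008]'
python3 -c "
from h import *
st()"
```

```text
time: 14.38
tool_pos: [508.2, 136.6, 101.5]
ee_rot: [0.409, 0.913, 0.001, 0.001]
contact_force: [5.3, 2.1, -6.7]
opening: 10.7
t 14.38 p [508.2 136.6 101.5] psi 2.299 open 10.7 F [ 5.3  2.1 -6.7] M [ 0.24 -1.08  0.16] j7 0.06
```

```bash
cat >> h.py <<'E'
def rest(n=6):
    M=[];F=[]
    for _ in range(n):
        capture("top");s=read_state();M.append(s["wrist_torque"]);F.append(s["contact_force"])
    st();print("  avg Mz",np.mean(M,0)[2].round(3),"+-",np.std(M,0)[2].round(3),"F",np.mean(F,0).round(1))
E
python3 -m handwheel '[-0.0003,0.001,0.0005,0.02,0.008, -0.0007,0.002,0.001,0.04,0.008, -0.0007,0.002,0.001,0.06,0.008, -0.0007,0.002,0.001,0.06,0.008, -0.0007,0.002,0.001,0.06,0.008, -0.0007,0.002,0.001,0.06,0.008, -0.0007,0.002,0.001,0.06,0.008, -0.0007,0.002,0.001,0.06,0.008, -0.0007,0.002,0.001,0.06,0.008, -0.0007,0.002,0.001,0.06,0.008]'
python3 -c "
from h import *
rest()"
```

```text
time: 15.22
tool_pos: [508.4, 136.7, 101.4]
ee_rot: [0.437, 0.9, -0.001, -0.0]
contact_force: [-4.7, -2.4, 10.1]
opening: 10.7
t 15.52 p [508.4 136.8 101.4] psi 2.238 open 10.7 F [-5.  -1.8  9.4] M [-0.54  1.02  0.06] j7 0.01
  avg Mz 0.092 +- 0.032 F [-4.5 -2.3 10.2]
```

```bash
python3 -m handwheel '[0.0003,-0.0009,-0.0006,0.03,0.008, 0.0003,-0.0009,-0.0006,0.06,0.008, 0.0003,-0.0009,-0.0006,0.06,0.008, 0.0003,-0.0009,-0.0006,0.06,0.008, 0.0003,-0.0009,-0.0006,0.06,0.008, 0.0003,-0.0009,-0.0006,0.06,0.008, 0.0003,-0.0009,-0.0006,0.06,0.008, 0.0003,-0.0009,-0.0006,0.06,0.008, 0.0003,-0.0009,-0.0006,0.06,0.008, 0.0003,-0.0009,-0.0006,0.06,0.008]'
python3 -c "
from h import *
rest()"
python3 -m handwheel '[0,0,0,0.03,0.008, 0,0,0,0.06,0.008, 0,0,0,0.06,0.008, 0,0,0,0.06,0.008, 0,0,0,0.06,0.008, 0,0,0,0.06,0.008, 0,0,0,0.06,0.008, 0,0,0,0.06,0.008, 0,0,0,0.06,0.008, 0,0,0,0.06,0.008]'
python3 -c "
from h import *
rest()"
```

```text
time: 16.35
tool_pos: [508.3, 136.8, 101.4]
ee_rot: [0.463, 0.886, -0.0, 0.0]
contact_force: [0.7, -2.8, 3.1]
opening: 10.7
t 16.65 p [508.3 136.8 101.4] psi 2.179 open 11.1 F [ 1.  -5.1  2.8] M [-1.17 -0.12  0.02] j7 -0.04
  avg Mz 0.037 +- 0.014 F [ 0.7 -4.7  3.2]
time: 17.48
tool_pos: [508.3, 136.8, 101.4]
ee_rot: [0.489, 0.872, -0.0, 0.0]
contact_force: [0.3, -5.7, 3.5]
opening: 10.8
t 17.78 p [508.3 136.8 101.4] psi 2.119 open 10.7 F [ 0.6 -5.7  3.6] M [-1.19 -0.19  0.18] j7 -0.09
  avg Mz 0.144 +- 0.021 F [ 0.7 -5.2  3.7]
```

```bash
python3 -m handwheel '[0,0,0,0.025,0.008, 0,0,0,0.05,0.008, 0,0,0,0.05,0.008, 0,0,0,0.05,0.008, 0,0,0,0.05,0.008, 0,0,0,0.05,0.008, 0,0,0,0.05,0.008, 0,0,0,0.05,0.008, 0,0,0,0.05,0.008, 0,0,0,0.05,0.008]'
python3 -c "
from h import *
rest()"
python3 -m handwheel '[0,0,0,0.025,0.008, 0,0,0,0.05,0.008, 0,0,0,0.05,0.008, 0,0,0,0.05,0.008, 0,0,0,0.05,0.008, 0,0,0,0.05,0.008, 0,0,0,0.05,0.008, 0,0,0,0.05,0.008, 0,0,0,0.05,0.008, 0,0,0,0.05,0.008]'
python3 -c "
from h import *
rest()"
```

```text
time: 18.62
tool_pos: [508.4, 136.9, 101.4]
ee_rot: [0.511, 0.86, -0.0, 0.0]
contact_force: [1.1, -5.1, 4.0]
opening: 10.9
t 18.92 p [508.4 136.8 101.4] psi 2.069 open 10.9 F [ 1.3 -4.6  3.7] M [-1.17 -0.15  0.28] j7 -0.14
  avg Mz 0.279 +- 0.022 F [ 1.2 -5.1  3.9]
time: 19.75
tool_pos: [508.4, 136.9, 101.4]
ee_rot: [0.532, 0.847, -0.0, 0.0]
contact_force: [1.5, -5.1, 4.0]
opening: 10.5
t 20.05 p [508.4 136.9 101.4] psi 2.019 open 10.8 F [ 0.8 -5.6  4.4] M [-1.14 -0.19  0.32] j7 -0.18
  avg Mz 0.371 +- 0.041 F [ 0.9 -5.3  3.7]
```

Torque at rest is rising clearly (0.04, 0.14, 0.28, 0.37), so the van is on the stop. I'll hold still and re-measure before deciding.

```bash
python3 -m handwheel '[0,0,0,0,0.008, 0,0,0,0,0.008, 0,0,0,0,0.008, 0,0,0,0,0.008, 0,0,0,0,0.008, 0,0,0,0,0.008, 0,0,0,0,0.008, 0,0,0,0,0.008, 0,0,0,0,0.008, 0,0,0,0,0.008]'
python3 -c "
from h import *
rest(10)"
```

```text
time: 20.88
tool_pos: [508.4, 136.9, 101.4]
ee_rot: [0.532, 0.847, -0.0, 0.0]
contact_force: [1.4, -5.6, 3.4]
opening: 11.1
t 21.38 p [508.4 136.9 101.4] psi 2.019 open 11.0 F [ 0.6 -6.   4.3] M [-1.17 -0.15  0.37] j7 -0.18
  avg Mz 0.374 +- 0.032 F [ 1.  -5.4  3.7]
```

```bash
python3 -m handwheel '[0,0,0,-0.015,0.008, 0,0,0,-0.03,0.008, 0,0,0,-0.03,0.008, 0,0,0,-0.03,0.008, 0,0,0,-0.03,0.008, 0,0,0,-0.03,0.008, 0,0,0,-0.03,0.008, 0,0,0,-0.03,0.008, 0,0,0,-0.03,0.008, 0,0,0,-0.03,0.008]'
python3 -c "
from h import *
rest(8)"
```

```text
time: 22.22
tool_pos: [508.4, 136.9, 101.4]
ee_rot: [0.52, 0.854, -0.0, 0.0]
contact_force: [0.7, -4.7, 2.8]
opening: 10.8
t 22.62 p [508.4 136.8 101.4] psi 2.049 open 10.9 F [ 1.1 -5.7  3. ] M [-1.22 -0.15  0.08] j7 -0.15
  avg Mz 0.115 +- 0.021 F [ 1.  -5.2  3.5]
```

Backing the hand off by 0.03 rad unwound it by 0.26 N m with the knob stuck, a stiffness of about 8.6 N m/rad. Two bounds then apply:
- **Stiction:** at least about 12 N.
- **Travel since the last free reading, less windup:** at most about 21 N.

That is near the 17 N target, so I'll stop turning. Next I'll neutralise the side load and residual torque, then release and rise.

```bash
python3 -m handwheel '[-0.0005,-0.0001,0,-0.006,0.008, -0.001,-0.0003,0,-0.012,0.008, -0.001,-0.0003,0,-0.012,0.008, -0.001,-0.0003,0,-0.012,0.008, -0.001,-0.0003,0,-0.012,0.013, -0.001,-0.0003,0,-0.012,0.018, -0.001,-0.0003,0,-0.012,0.024, -0.001,-0.0003,0,-0.012,0.03, -0.001,-0.0003,0,-0.012,0.03, -0.001,-0.0003,0,-0.012,0.03]'
python3 -c "
from h import *
rest(3)"
```

```text
time: 23.45
tool_pos: [508.4, 136.2, 101.3]
ee_rot: [0.514, 0.858, -0.0, -0.0]
contact_force: [0.2, 0.2, -0.4]
opening: 30.1
t 23.6 p [508.4 136.2 101.4] psi 2.061 open 29.8 F [-0.  -0.1  0.1] M [ 0.08 -0.04  0.01] j7 -0.14
  avg Mz -0.021 +- 0.025 F [-0.2 -0.  -0.5]
```

```bash
python3 -m handwheel '[0,0,-0.008,0,0.03, 0,0,-0.02,0,0.03, 0,0,-0.035,0,0.03, 0,0,-0.055,0,0.03, 0,0,-0.08,0,0.03, 0,0,-0.1,0,0.03, 0.01,-0.018,-0.11,0,0.03, 0.024,-0.044,-0.11,0,0.03, 0.038,-0.07,-0.11,0,0.03, 0.047,-0.088,-0.11,0,0.03]'
python3 - <<'E'
from h import *
st()
from knob import *
S=capture('scene');T=capture('top')
cv2.imwrite('pics/i.png',np.hstack([crop(S["pixels"],280,175,380,295,4),crop(T["pixels"],262,210,362,330,4)]))
for a in(0,):
    e=0
st()
E
```

```text
time: 24.43
tool_pos: [406.4, 136.5, 212.5]
ee_rot: [0.514, 0.858, -0.0, 0.0]
contact_force: [-0.0, 0.2, -0.1]
opening: 29.8
t 24.43 p [406.4 136.5 212.5] psi 2.062 open 29.8 F [-0.   0.2 -0.1] M [ 0.06 -0.06  0.04] j7 -0.06
t 24.53 p [406.  136.2 212.6] psi 2.063 open 29.8 F [ 0.8 -0.5  0.7] M [-0.01 -0.04  0.04] j7 -0.06
```

View pics/i.png

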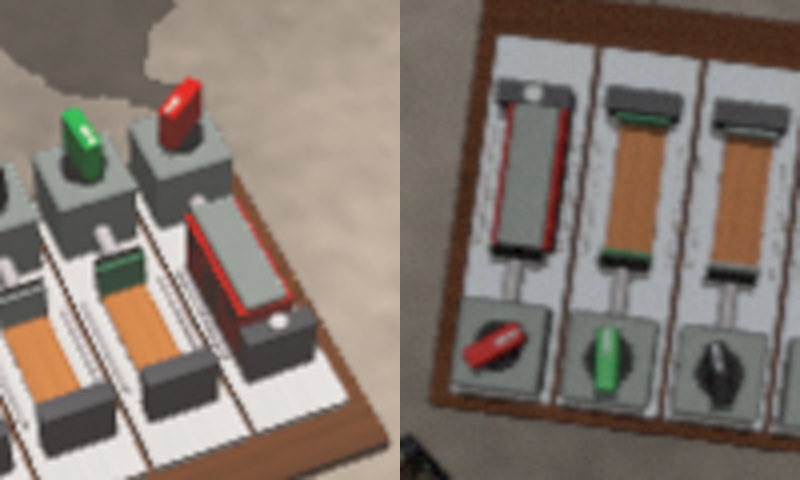

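The van now sits against the stop with the pad on its rear end. In the top crop, the roof front has moved up to y≈103 and the pad is at y≈250. The red knob is turned, and the green and black bays look unchanged. The gripper is clear, so I'm handing in.

```bash
python3 -c "
from station import *
finish_job()"
```

```text
the job is handed in; nothing more can be done
```

The red van is standing in the empty bay, clamped against its stop, with the red knob released. I handed the job in at about 24.5 s, inside the 67 s limit.

**What I did:** I gripped the van by its sides, set it down clear of pad and stop, and let go. I then turned the red knob clockwise from about 0.12 to about 0.95 rad and backed the hand off about 0.04 rad to unload it before opening.

**What the last checks showed:**
- **Position:** the final picture has the van upright between pad and stop. The green and black bays look unchanged. I did not check the blue bay or the loose items on the bench in that picture.
- **Robot:** the gripper is raised clear of the fixture and feels no contact.
- **Clamp force:** about 12 to 21 N, which I worked out rather than measured. The low end comes from the 0.37 N m felt at rest; the high end from the knob's travel since the last free reading, less the hand's wind-up.

**What disagreed:** reading that same 0.37 N m by the stated rule (0.1 free, 0.25 at 17 N) would mean about 30 N, above the 28 N crush limit. I judged that too high because the knob's travel allows at most 27 N, or about 21 N after wind-up. The force is therefore less certain than the position.

The two cameras also differed by 3 to 6 mm on some points, so I used averages and contact forces.

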